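Lay up a case-end core under the press weight

ROBOT

A 6-joint arm with a two-finger parallel gripper is mounted at the origin on the work surface. World frame = base frame: x ahead of the robot, y to its left, z up, the work surface at z = 0. Lengths are in mm, angles in rad, forces in N, time in s.
With the tool pointing down it reaches from about 325 to 925 mm from the base axis. Payload 3.1 kg.
Tool frame: the origin (TCP) lies between the finger pads; the fingertips stand 19 mm ahead of it and the grasp point (between the pads) is the TCP; z points along the fingers, y is the direction in which the jaws open and shut (so a half turn about z gives the same grasp; the last joint's range is limited). The gripper opens to 85 mm and grips with 20 to 120 N. Pads are 22 mm wide; open, the fingers measure 114 mm over their backs; the gripper's body (76 mm by 85 mm) begins 54 mm behind the grasp point. The pads swing forward as they close: fully open they stand 13 mm farther back than shut.
Start: joints at [-1.264, 0.217, 1.613, -0, 1.311, -0.112], TCP at [254.187, -570.989, 250.3] pointing down, gripper open.
Joint ranges: [-2.75, 2.75], [-0.78, 2.1], [0.31, 2.55], [-1.13, 4.27], [0.13, 2.63], [-2.58, 2.58]. Speed limits (rad/s): [2.79, 2.79, 3.14, 3.14, 3.14, 3.14].

INTERFACE

Orientations are given as a unit quaternion [x, y, z, w].
In Python, from plant import * gives the robot as it stands.
- The arm moves only by the shell command python3 -m crank 'ROWS' [FORCE]. ROWS is JSON, a list of rows, each an object with "fingers": the finger opening in mm, from 0 to 85.4; "xyz": the shift along the tool's x, y, z in units of 30 mm (1.0 is 30 mm), a list of three; "roll": the turn about the tool's z in units of 8 degrees (1.0 is 8 degrees). A call has 1 to 8 rows; each row shifts and turns the commanded pose from where the row before left it, along the tool's axes as they then stand; what a row does not reach is not made up. A row lasts 1/10 s, in which the tool goes at most 50 mm and 8.59 degrees, less where a joint would pass 70% of its speed; a pose out of reach is approached as far as the arm can. A call is refused whole if a number of a shift passes 1 or a number of a turn 1, either way. A call with a gripper value outside its range is refused whole. The fingers move at their own pace and stop on an object; FORCE is the grip in N (left out, the last holds). Time passes only in rows, so rows that do not move let the fingers close. It gives the time, the measured TCP pose, the force and the opening at its end, in the units of the state.
- get_obs(): the state, without advancing time (a new reading comes with each control period).
- get_image(name): name is "scene" or "top" or "wrist"; returns (picture, depth): 420x560x3 uint8, red, green, blue; 420x560 float32, mm along the optical axis (not along the pixel's ray), 0 where there is no reading.
- camera_model(name): a dict with "intrinsics" (3x3 intrinsics, pixels), "world_to_cam" (4x4, takes a point from world to camera coordinates). Camera axes: x right, y down, z forward; pixel columns grow to the right and rows downward; lengths in mm; the calibration is good to about 2 mm. A picture is of the moment at which its call begins: read the wrist's pose just before it. camera_model takes no time and is no camera call; for the wrist camera it gives the pose at the moment of the call.
- hand_in(): hands the job in, once; it reports no verdict.
The state is a dict: "t": time; "joints": joint angles; "qd": joint speeds; "joint_torque": joint torques, N m; "tool_pos": TCP position; "ee_rot": TCP orientation; "force": force on the tool from outside, world axes, zero at the start; "ft_torque": the same for the moment, N m; "width": opening from 0.0 (shut) to 1.0 (fully open).
Only numpy, scipy, OpenCV 4.12 (cv2) and the standard library are available. Lean on these libraries where they do the work, as an engineer would, in place of code of your own. Each camera call takes 0.05 s, during which the arm holds its last target. There are 200 camera calls.

TASK

Lay up the wooden core of a round case end for pressing: take the three discs from the sloped rack and stack them flat on the round steel plate, the thick solid disc at the bottom, the one with the hole next, the thin solid disc on top, centred on the plate with their edges in line. Then stand the steel press weight upright in the middle of the stack. Set every piece down gently rather than dropping it, let go of it, and leave the tape roll, glue bottle and hammer where they are.

Things in the scene. Friction and masses are not known exactly. Their poses are not given: they have to be found in the camera images.
- thick_mid (a point): Centre (half-way up) of the thick solid plywood disc, 66 mm in diameter, 32 mm thick, about 75 g. Its z axis is the disc's axis. At the start it lies flat on the sloped rack in any of the three places, its z axis square to the slope, pointing up and away from it. It is to be the bottom of the stack.
- holed_mid (a point): Centre (half-way up) of the plywood disc with a 28 mm round hole through its middle; 66 mm in diameter, 18 mm thick, about 40 g. z axis along the disc's axis. It starts on the sloped rack in another of the three places. Second from the bottom in the stack.
- thin_mid (a point): Centre (half-way up) of the thin solid plywood disc, 66 mm in diameter, 14 mm thick, about 35 g. z axis along the disc's axis. It starts in the remaining place on the sloped rack. Third from the bottom in the stack.
- rack: Fixed wooden rack, 370 mm long along its y axis, 70 mm high; origin under its middle. Its slope faces the robot, rising 26 degrees towards +x. Three places in a row along y, 118 mm apart, the middle one over the origin: raised blocks 36 mm wide, 10 mm high, so a disc overhangs its block by 15 mm each side (along y), 55 mm up. A ledge 8 mm high stops the loose discs downhill.
- plate_top (a point): Centre of the top face of the round steel plate on which the stack is built: 140 mm in diameter, 12 mm thick, fixed flat on the bench; z axis up. An engraved circle of 75 mm in diameter marks its middle.
- weight_grip (a point): Centre of the upright handle of the steel press weight (about 0.6 kg): a round foot 64 mm in diameter and 22 mm high carrying a plain round handle 28 mm in diameter and 42 mm long, 64 mm tall in all. This point is on the axis, 43 mm above the foot's underside; z axis up. It starts upright on the bench, beyond the plate as the robot sees it.
- tape: Bystander: roll of yellow tape, 96 mm in diameter, 24 mm high, lying flat on the bench; origin at the centre of its underside.
- glue: Bystander: white glue bottle, 60 mm in diameter, 130 mm tall, standing beyond the rack; origin at the centre of its underside.
- mallet: Bystander: hammer 240 mm long, lying on the bench to the right of the plate, along its x axis.

How it is judged (in metres and radians):
On the way, in this order (a step that is already met when the one before it is completed fails the run):
1. the thick disc lies flat and centred on the plate, released (horizontal distance between thick_mid and plate_top below 0.01 m and z of thick_mid in the frame of plate_top between 0.012 and 0.02 m and angle between the z axis of thick_mid and the z axis of plate_top, either way round below 0.08 rad and contact force between the fingers and thick below 0.1 N and linear speed of thick below 0.03 m/s), for 0.15 s.
2. the holed disc lies flat on the thick one, in line with it, released (horizontal distance between each of thick_mid, holed_mid and plate_top below 0.01 m and z of thick_mid in the frame of plate_top between 0.012 and 0.02 m and angle between the z axis of each of thick_mid, holed_mid and the z axis of plate_top, either way round below 0.08 rad and horizontal distance between holed_mid and thick_mid below 0.007 m and z of holed_mid in the frame of plate_top between 0.037 and 0.045 m and contact force between the fingers and holed below 0.1 N and linear speed of holed below 0.03 m/s), for 0.15 s.
3. the thin disc lies flat on the holed one, in line with it, released (horizontal distance between each of thick_mid, holed_mid, thin_mid and plate_top below 0.01 m and z of thick_mid in the frame of plate_top between 0.012 and 0.02 m and angle between the z axis of each of thick_mid, holed_mid, thin_mid and the z axis of plate_top, either way round below 0.08 rad and horizontal distance between holed_mid and thick_mid below 0.007 m and z of holed_mid in the frame of plate_top between 0.037 and 0.045 m and horizontal distance between thin_mid and holed_mid below 0.007 m and z of thin_mid in the frame of plate_top between 0.053 and 0.061 m and contact force between the fingers and thin below 0.1 N and linear speed of thin below 0.03 m/s), for 0.15 s.
4. the weight stands upright in the middle of the stack, released (horizontal distance between each of thick_mid, holed_mid, thin_mid and plate_top below 0.01 m and z of thick_mid in the frame of plate_top between 0.012 and 0.02 m and angle between the z axis of each of thick_mid, holed_mid, thin_mid and the z axis of plate_top, either way round below 0.08 rad and horizontal distance between holed_mid and thick_mid below 0.007 m and z of holed_mid in the frame of plate_top between 0.037 and 0.045 m and horizontal distance between thin_mid and holed_mid below 0.007 m and z of thin_mid in the frame of plate_top between 0.053 and 0.061 m and horizontal distance between weight_grip and thin_mid below 0.008 m and horizontal distance between weight_grip and plate_top below 0.012 m and z of weight_grip in the frame of plate_top between 0.103 and 0.111 m and angle between weight_grip's own z axis and vertical below 0.08 rad and contact force between the fingers and weight below 0.1 N and linear speed of weight below 0.03 m/s), for 0.15 s.
At the end, for the whole second after the job is handed in: Stack on the plate: thick, holed, thin disc from the bottom, flat (0.08 rad), heights within 4 mm, within 10 mm of the plate centre and 7 mm of each other; weight upright on top (0.08 rad), within 8 mm of the thin disc and 12 mm of the plate centre; all released and at rest (all of step 4 and contact force between the fingers and thick below 0.1 N and linear speed of each of thick, holed, thin below 0.03 m/s and contact force between the fingers and holed below 0.1 N and contact force between the fingers and thin below 0.1 N); the robot touches nothing.
It fails at once if a disc or the weight is dropped over the plate: falling free at more than 0.6 m/s (from about 2 cm) ((horizontal distance between thick_mid and plate_top below 0.07 m and contact force between the fingers and thick below 0.05 N and linear speed of thick above 0.6 m/s) or (horizontal distance between holed_mid and plate_top below 0.07 m and contact force between the fingers and holed below 0.05 N and linear speed of holed above 0.6 m/s) or (horizontal distance between thin_mid and plate_top below 0.07 m and contact force between the fingers and thin below 0.05 N and linear speed of thin above 0.6 m/s) or (horizontal distance between weight_grip and plate_top below 0.07 m and contact force between the fingers and weight below 0.05 N and linear speed of weight above 0.6 m/s)).
It fails at once if the tape roll, glue bottle or hammer is moved by more than 20 mm (distance of any of tape, glue, mallet from where it was at the start of the episode above 0.02 m).
It also fails if it takes over 72 s, if anything falls off the work surface, if the arm or the gripper's body presses on something with over 40 N, if the wrist force passes 120 N, or if a joint passes its speed limit or range.

## Working session

There is one attempt and no reset: what is moved stays moved. The work goes in short steps, Python scripts to look and compute and a shell command to move; the robot and the scene stay as the last step left them, time stands still between calls to the robot, and variables do not carry over. Pictures are saved under pics/ and viewed, about 8 in all and at most 12, crops included, and the job is handed in when it is done.

```bash
ls; mkdir -p pics
python3 - <<'E'
from plant import *
import cv2,numpy as np
print(get_obs())
for n in("scene","top","wrist"):
    p,d=get_image(n); cv2.imwrite(f"pics/{n}0.png",p[:,:,::-1]); np.savez(f"pics/{n}0.npz",p=p,d=d)
    m=camera_model(n); print(n,np.round(m["intrinsics"],1).tolist(),np.round(m["world_to_cam"],3).tolist(),(d>0).mean())
E
```

```text
pics
{'t': 0.0, 'joints': array([-1.26420261e+00,  2.17771043e-01,  1.61491094e+00,  1.99253813e-05,
        1.31130026e+00, -1.12218875e-01]), 'qd': array([-0.00245084,  0.00138497,  0.0006652 , -0.00114042, -0.00075499,
        0.00084169]), 'joint_torque': array([-2.78562484e-04, -3.96845520e+01, -3.03854227e+01,  1.01510011e-04,
        9.76970274e-03,  1.13949937e-05]), 'tool_pos': array([ 253.95613101, -570.24700571,  248.96985404]), 'ee_rot': array([ 9.78154341e-01,  2.07876544e-01, -1.06355918e-04, -1.19009320e-03]), 'force': array([ 0.68577826,  0.14675806, -0.3421357 ]), 'ft_torque': array([-0.01615298, -0.02504599,  0.01382152]), 'width': 1.003870888021139}
scene [[455.0, 0.0, 281.3], [0.0, 455.0, 215.2], [0.0, 0.0, 1.0]] [[0.376, 0.926, -0.006, -144.253], [0.801, -0.328, -0.501, -462.098], [-0.466, 0.184, -0.865, 1632.168], [0.0, 0.0, 0.0, 1.0]] 0.9962797619047619
top [[415.1, 0.0, 278.4], [0.0, 415.1, 212.7], [0.0, 0.0, 1.0]] [[0.006, -1.0, -0.002, -73.265], [-0.981, -0.005, -0.196, 579.341], [0.196, 0.003, -0.981, 937.376], [0.0, 0.0, 0.0, 1.0]] 0.995812074829932
wrist [[328.3, 0.0, 274.5], [0.0, 328.3, 205.8], [0.0, 0.0, 1.0]] [[0.406, -0.914, -0.002, -625.032], [-0.87, -0.387, 0.306, -38.436], [-0.281, -0.123, -0.952, 380.607], [0.0, 0.0, 0.0, 1.0]] 0.9958205782312926
```

View pics/top0.png

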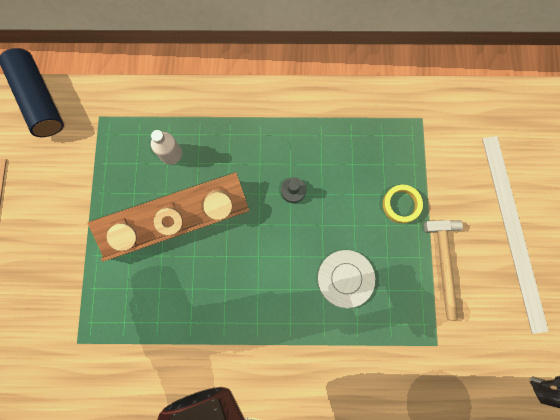

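View pics/scene0.png

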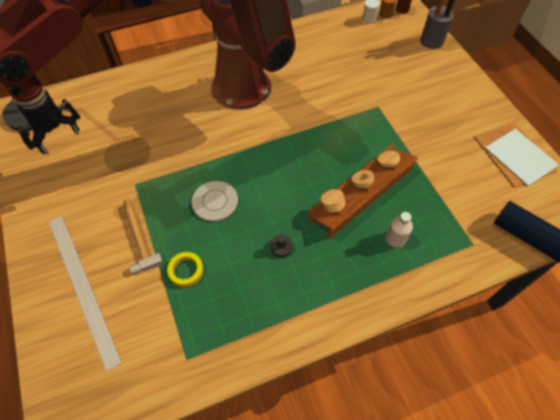

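Top view: plate at (347,279), its ring concentric, weight (292,188), discs at (122,237), (168,221, holed) and (217,206); tape (403,203), hammer (445,270), glue (163,147). In the scene view, the disc nearest the plate (332,202) looks like the thick one.

```bash
cat > h.py <<'E'
from plant import *
import cv2,numpy as np
from scipy.spatial.transform import Rotation as R
def cloud(d,m):
    K=m["intrinsics"];T=np.linalg.inv(m["world_to_cam"]);v,u=np.mgrid[:d.shape[0],:d.shape[1]]
    P=np.stack([(u-K[0,2])/K[0,0]*d,(v-K[1,2])/K[1,1]*d,d],-1)
    return P@T[:3,:3].T+T[:3,3]
def blobs(mask,amin):
    n,l,s,c=cv2.connectedComponentsWithStats(mask.astype(np.uint8))
    return [(l==i,c[i],s[i,4]) for i in range(1,n) if s[i,4]>=amin]
def ray(uv,m,z):
    K=m["intrinsics"];T=np.linalg.inv(m["world_to_cam"])
    r=T[:3,:3]@np.array([(uv[0]-K[0,2])/K[0,0],(uv[1]-K[1,2])/K[1,1],1]);o=T[:3,3]
    return o+r*(z-o[2])/r[2]
E
python3 - <<'E'
from h import *
for n in("top","scene"):
    f=np.load(f"pics/{n}0.npz");p,d=f["p"],f["d"];m=camera_model(n);P=cloud(d,m)
    X,Y,Z=P[...,0],P[...,1],P[...,2]
    hsv=cv2.cvtColor(p,cv2.COLOR_RGB2HSV)
    print(n)
    box=(X>300)&(X<800)&(Y>-400)&(Y<400)
    print("mat z",np.median(Z[box&(hsv[...,0]>60)&(hsv[...,0]<95)&(hsv[...,1]>100)]))
    # rack+disc region
    for name,msk,a in(("disc",box&(Z>25)&(hsv[...,0]>12)&(hsv[...,0]<28)&(hsv[...,2]>150)&(Y>0),80),
                      ("plate",box&(Z>6)&(Z<20)&(hsv[...,1]<60)&(hsv[...,2]>110)&(Y<0),500),
                      ("weight",box&(hsv[...,2]<95)&(hsv[...,1]<110)&(Z>15)&(Z<80),60)):
        for b,c,s in blobs(msk,a):
            Q=P[b];q=Q-np.median(Q,0);nv=np.linalg.svd(q-q.mean(0),full_matrices=False)[2][2]
            (ex,ey),ax,an=cv2.minAreaRect(Q[:,:2].astype(np.float32))
            print(name,np.round(c),s,"mean",Q.mean(0).round(1),"rectc",round(ex,1),round(ey,1),np.round(ax),"zmax",np.percentile(Z[b],[5,50,95]).round(1),"n",np.round(nv*np.sign(nv[2]),2))
E
```

```text
top
mat z 1.8497904992817666
disc [164. 145.] 317 mean [736.6 204.1  93.2] rectc 741.3 207.0 [44. 56.] zmax [ 81.3  92.5 106.6] n [-0.42 -0.36  0.83]
disc [170. 213.] 4558 mean [575.4 186.3  64.5] rectc 570.7 191.5 [ 98. 369.] zmax [43.2 65.2 87.8] n [-0.1  -0.01  1.  ]
plate [346. 278.] 2609 mean [ 427.  -235.5   12.8] rectc 427.6 -236.1 [137. 138.] zmax [ 9.7 12.8 15.8] n [-0. -0.  1.]
weight [295. 189.] 179 mean [ 646.1 -110.5   29.9] rectc 650.2 -108.8 [60. 33.] zmax [20.1 23.7 62.1] n [ 0.86 -0.29  0.42]
scene
mat z -0.12527707131243915
disc [390. 157.] 291 mean [520.8 301.4  64.7] rectc 511.3 307.3 [68. 91.] zmax [42.1 67.  79.1] n [-0.43  0.04  0.9 ]
disc [364. 177.] 279 mean [558.9 193.4  67.8] rectc 548.1 201.5 [64. 89.] zmax [43.9 69.6 81.9] n [-0.44  0.06  0.9 ]
disc [334. 200.] 402 mean [602.8  74.3  80.7] rectc 596.4 86.8 [74. 92.] zmax [67.8 82.1 93.9] n [-0.22  0.18  0.96]
disc [403. 228.] 193 mean [761.5 203.4  93. ] rectc 760.8 206.9 [49. 34.] zmax [ 79.2  91.4 110.1] n [ 0.83 -0.37  0.43]
plate [215. 201.] 1138 mean [ 434.7 -236.3   11.1] rectc 429.4 -237.3 [138. 138.] zmax [ 7.4 11.  15.1] n [-0. -0.  1.]
weight [281. 245.] 371 mean [ 656.1 -110.8   31.9] rectc 651.6 -108.6 [60. 60.] zmax [17.2 22.1 64.4] n [ 0.91 -0.33  0.24]
```

Run:
```python
from h import *
f=np.load("pics/top0.npz");p,d=f["p"],f["d"];m=camera_model("top");P=cloud(d,m);hsv=cv2.cvtColor(p,cv2.COLOR_RGB2HSV)
for u,v in((217,206),(122,237),(168,232),(145,229),(195,213)):print(u,v,hsv[v,u],P[v,u].round())
X,Y,Z=P[...,0],P[...,1],P[...,2]
box=(X>450)&(X<700)&(Y>0)&(Y<380)&(Z>20)
(ex,ey),ax,an=cv2.minAreaRect(P[box&(hsv[...,1]>60)&(X+Y*0.32<690)][:,:2].astype(np.float32));print("rack",ex,ey,ax,an)
C=[]
for b,c,s in blobs(box&(hsv[...,2]>195),150):
    Q=P[b];hull=cv2.convexHull(np.argwhere(b)[:,::-1].astype(np.int32));mm=cv2.moments(hull);uv=(mm["m10"]/mm["m00"],mm["m01"]/mm["m00"])
    z=np.median(Q[:,2]);e=cv2.fitEllipse(hull)
    A=np.c_[Q[:,:2],np.ones(len(Q))];co=np.linalg.lstsq(A,Q[:,2],rcond=None)[0]
    print(np.round(uv,1),s,np.round(e[1],1),"z",z.round(1),"pt",ray(uv,m,z).round(1),"ell",ray(e[0],m,z).round(1),"slope",np.round(co[:2],2)); C.append(ray(uv,m,z))
C=np.array(C);C=C[np.argsort(C[:,1])];print(np.diff(C,axis=0).round(1),np.degrees(np.arctan2(-(C[-1]-C[0])[0],(C[-1]-C[0])[1])))
```

```text
217 206 [ 26  82 235] [590.  73.  84.]
122 237 [ 24  87 237] [518. 296.  68.]
168 232 [ 22  94 236] [531. 191.  62.]
145 229 [ 13 148 150] [540. 251.  44.]
195 213 [ 13 147 185] [580. 132.  46.]
rack 571.4439697265625 191.28268432617188 (100.10002136230469, 370.0044860839844) 19.375146865844727
[216.8 204.7] 632 [27.1 30.8] z 84.2 pt [592.6  73.9  84.2] ell [592.8  74.5  84.2] slope [0.37 0.07]
[167.1 221.2] 486 [26.9 28.3] z 71.7 pt [555.  191.5  71.7] ell [554.8 191.5  71.7] slope [0.47 0.09]
[120.1 238.3] 640 [28.8 33.7] z 67.8 pt [514.5 300.4  67.8] ell [513.  300.4  67.8] slope [0.47 0.09]
[[-37.6 117.6 -12.5]
 [-40.5 108.9  -3.9]] 19.02813097365832
```

```bash
cat >> h.py <<'E'
def go(x,y,z,yaw):
    "print turn (in 8 deg) and then shift (in 30 mm, along the tool axes after the turn) to target; yaw = heading of tool x"
    o=get_obs();M=R.from_quat(o["ee_rot"]).as_matrix();cur=np.degrees(np.arctan2(M[1,0],M[0,0]))
    D=R.from_euler("z",yaw,degrees=True).as_matrix()@np.diag([1,-1,-1.])
    print("t",round(o["t"],2),"pos",o["tool_pos"].round(1),"yaw",round(cur,1),"tilt",round(np.degrees(np.arccos(-M[2,2])),1),"F",o["force"].round(1),"w",round(o["width"]*85.4,1),
     "| roll",round((cur-yaw)/8,3),"shift",(D.T@(np.array([x,y,z])-o["tool_pos"])/30).round(3))
E
python3 -c "
from h import *
go(599,76.5,190,19.4)
m=camera_model('wrist')['world_to_cam'];print(-m[:3,:3].T@m[:3,3])"
python3 -m crank '[{"fingers":85,"xyz":[0,0,0],"roll":0.57},{"fingers":85,"xyz":[1,-0.92,0],"roll":0},{"fingers":85,"xyz":[1,-0.92,0],"roll":0},{"fingers":85,"xyz":[1,-0.92,0],"roll":0},{"fingers":85,"xyz":[1,-0.92,0],"roll":0},{"fingers":85,"xyz":[1,-0.92,0],"roll":0},{"fingers":85,"xyz":[1,-0.92,0],"roll":0},{"fingers":85,"xyz":[1,-0.92,0],"roll":0}]'
python3 -m crank '[{"fingers":85,"xyz":[1,-0.92,0],"roll":0},{"fingers":85,"xyz":[1,-0.92,0],"roll":0},{"fingers":85,"xyz":[1,-0.92,0],"roll":0},{"fingers":85,"xyz":[1,-0.92,0],"roll":0},{"fingers":85,"xyz":[1,-0.92,0],"roll":0},{"fingers":85,"xyz":[1,-0.92,0],"roll":0},{"fingers":85,"xyz":[1,-0.92,0],"roll":0}]'
python3 -c "
from h import *
go(599,76.5,190,19.4)"
```

```text
t 0.15 pos [ 254.  -570.4  249.3] yaw 24.0 tilt 0.1 F [-1.1 -0.6  0.1] w 85.2 | roll 0.574 shift [ 18.009 -16.519   1.975]
[ 327.30112856 -539.20754559  373.00604749]
t: 0.95
tool_pos: [388.3, -317.2, 250.0]
ee_rot: [0.986, 0.169, -0.0, -0.0]
force: [0.8, -0.4, -0.6]
width: 0.997
t: 1.65
tool_pos: [522.0, -65.2, 250.1]
ee_rot: [0.986, 0.169, -0.0, -0.0]
force: [0.8, -0.4, -0.2]
width: 0.999
t 1.65 pos [522.  -65.2 250.1] yaw 19.4 tilt 0.0 F [ 0.8 -0.4 -0.2] w 85.3 | roll 0.005 shift [ 3.99  -3.601  2.002]
```

```bash
python3 -m crank '[{"fingers":85,"xyz":[1,-0.9,0.1],"roll":0},{"fingers":85,"xyz":[1,-0.9,0.3],"roll":0},{"fingers":85,"xyz":[1,-0.9,0.4],"roll":0},{"fingers":85,"xyz":[1,-0.9,0.4],"roll":0},{"fingers":85,"xyz":[0,0,0.4],"roll":0},{"fingers":85,"xyz":[0,0,0.3],"roll":0},{"fingers":85,"xyz":[0,0,0],"roll":0}]'
python3 - <<'E'
from h import *
m=camera_model("wrist");p,d=get_image("wrist");cv2.imwrite("pics/w1.png",p[:,:,::-1]);np.savez("pics/w1.npz",p=p,d=d,K=m["intrinsics"],W=m["world_to_cam"])
go(599,76.5,190,19.4)
P=cloud(d,m);hsv=cv2.cvtColor(p,cv2.COLOR_RGB2HSV)
for b,c,s in blobs((hsv[...,0]>15)&(hsv[...,0]<32)&(hsv[...,2]>195)&(P[...,2]>40),800):
    hull=cv2.convexHull(np.argwhere(b)[:,::-1].astype(np.int32));e=cv2.fitEllipse(hull);z=np.median(P[b][:,2])
    print(np.round(e[0]),np.round(e[1]),s,z.round(1),ray(e[0],m,z).round(1))
E
```

```text
t: 2.35
tool_pos: [596.9, 74.1, 190.8]
ee_rot: [0.986, 0.169, -0.002, -0.0]
force: [0.8, 0.1, 0.3]
width: 0.995
t 2.4 pos [597.6  73.8 192.1] yaw 19.4 tilt 0.2 F [-0.8 -0.4 -0. ] w 85.0 | roll -0.004 shift [ 0.073 -0.07   0.069]
[274. 204.] [89. 91.] 6087 84.8 [603.5  76.1  84.8]
[115. 198.] [70. 91.] 3975 73.9 [564.2 190.6  73.9]
```

View pics/w1.png

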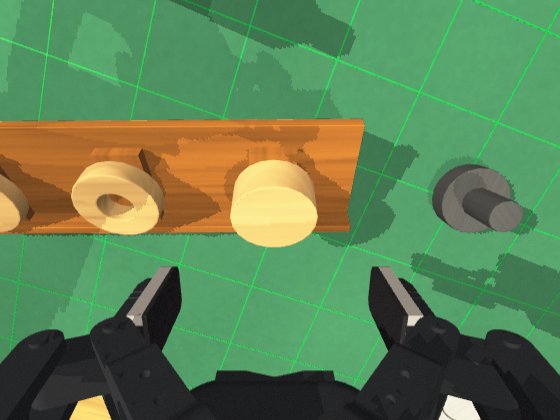

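Run:
```python
from h import *
f=np.load("pics/w1.npz");m=dict(intrinsics=f["K"],world_to_cam=f["W"]);P=cloud(f["d"],m)
print("top pt",ray((274,216),m,84.5).round(1))
T=np.array([597.6,73.8,192.1]);D=R.from_euler("z",19.4,degrees=True).as_matrix()@np.diag([1,-1,-1.])
Q=(P-T)@D
for (u0,u1) in((120,185),(365,430)):
    q=Q[262:330,u0:u1].reshape(-1,3);q=q[q[:,2]<60];print(np.percentile(q[:,2],[90,97,99.5]).round(1),np.percentile(q[:,1],[1,50,99]).round(1),np.percentile(q[:,0],[1,99]).round(1))
```

```text
top pt [594.4  72.7  84.5]
[-0.   4.   6.5] [-55.2 -42.7 -41.6] [-9.1 13.5]
[-0.1  4.   6.8] [42.5 43.7 56.1] [-9.  13.4]
```

```bash
python3 -m crank '[{"fingers":85,"xyz":[0.12,0,1],"roll":0},{"fingers":85,"xyz":[0,0,1],"roll":0},{"fingers":85,"xyz":[0,0,1],"roll":0},{"fingers":85,"xyz":[0,0,0.7],"roll":0},{"fingers":85,"xyz":[0,0,0.35],"roll":0},{"fingers":85,"xyz":[0,0,0],"roll":0}]' 30
python3 -m crank '[{"fingers":55,"xyz":[0,0,0],"roll":0},{"fingers":55,"xyz":[0,0,0],"roll":0},{"fingers":55,"xyz":[0,0,0],"roll":0},{"fingers":55,"xyz":[0,0,0],"roll":0},{"fingers":55,"xyz":[0,0,0],"roll":0}]' 30
python3 -c "
from h import *
go(601,75,190,19.4)"
```

```text
t: 3.0
tool_pos: [601.2, 75.1, 70.8]
ee_rot: [0.986, 0.168, -0.001, -0.0]
force: [-0.7, 0.0, 0.3]
width: 1.0
t: 3.5
tool_pos: [604.1, 75.9, 74.3]
ee_rot: [0.986, 0.169, 0.002, 0.001]
force: [-1.1, -1.5, 6.6]
width: 0.76
t 3.5 pos [604.1  75.9  74.3] yaw 19.4 tilt 0.2 F [-1.1 -1.5  6.6] w 64.9 | roll 0.006 shift [-0.108 -0.007 -3.858]
```

```bash
python3 -m crank '[{"fingers":55,"xyz":[0,0,-0.4],"roll":0},{"fingers":55,"xyz":[0,0,-0.8],"roll":0},{"fingers":55,"xyz":[0,0,-0.8],"roll":0},{"fingers":55,"xyz":[-0.5,0.2,-0.5],"roll":0},{"fingers":55,"xyz":[-1,0.5,0],"roll":0},{"fingers":55,"xyz":[-1,0.6,0],"roll":0},{"fingers":55,"xyz":[-1,0.6,0],"roll":0},{"fingers":55,"xyz":[-1,0.6,0],"roll":0}]'
python3 -m crank '[{"fingers":55,"xyz":[-0.7,0.3,0],"roll":0},{"fingers":55,"xyz":[-0.2,0.1,0],"roll":0},{"fingers":55,"xyz":[0,0,0],"roll":0}]'
python3 - <<'E'
from h import *
go(480,-60,60,19.4)
m=camera_model("wrist");p,d=get_image("wrist");cv2.imwrite("pics/w2.png",p[:,:,::-1]);np.savez("pics/w2.npz",p=p,d=d,K=m["intrinsics"],W=m["world_to_cam"])
E
```

```text
t: 4.3
tool_pos: [498.9, -40.1, 147.3]
ee_rot: [0.986, 0.169, 0.0, 0.0]
force: [-0.1, 0.0, -0.0]
width: 0.758
t: 4.6
tool_pos: [478.2, -60.0, 147.1]
ee_rot: [0.986, 0.168, 0.0, -0.0]
force: [0.8, -0.2, -1.4]
width: 0.765
t 4.6 pos [478.2 -60.  147.1] yaw 19.4 tilt 0.0 F [ 0.8 -0.2 -1.4] w 65.3 | roll -0.006 shift [0.058 0.019 2.903]
```

View pics/w2.png

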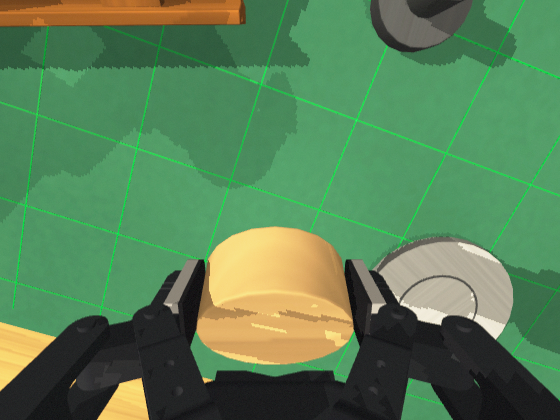

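Wrist view: thick disc held tilted between pads (centre ~(275,300)), plate right at (445,300), weight at top right. Now flatten it against the mat.

```bash
python3 -m crank '[{"fingers":55,"xyz":[0,0,0.8],"roll":0},{"fingers":55,"xyz":[0,0,1],"roll":0},{"fingers":55,"xyz":[0,0,1],"roll":0},{"fingers":55,"xyz":[0,0,0.5],"roll":0},{"fingers":55,"xyz":[0,0,0.3],"roll":0},{"fingers":55,"xyz":[0,0,0.3],"roll":0},{"fingers":55,"xyz":[0,0,0.2],"roll":0}]' 20
python3 -m crank '[{"fingers":55,"xyz":[0,0,0.1],"roll":0},{"fingers":55,"xyz":[0,0,0.1],"roll":0},{"fingers":55,"xyz":[0,0,0],"roll":0}]' 20
python3 - <<'E'
from h import *
go(480,-60,60,19.4)
m=camera_model("wrist");p,d=get_image("wrist");cv2.imwrite("pics/w3.png",p[:,:,::-1]);np.savez("pics/w3.npz",p=p,d=d,K=m["intrinsics"],W=m["world_to_cam"])
P=cloud(d,m)
b=P[300:330,240:310].reshape(-1,3);print(np.linalg.lstsq(np.c_[b[:,:2],np.ones(len(b))],b[:,2],rcond=None)[0],np.median(b[:,2]))
E
```

```text
t: 5.35
tool_pos: [483.7, -59.2, 26.7]
ee_rot: [0.986, 0.168, 0.004, 0.0]
force: [3.1, 4.9, 14.4]
width: 0.762
t: 5.65
tool_pos: [486.1, -60.2, 22.4]
ee_rot: [0.986, 0.168, 0.007, 0.002]
force: [3.7, 3.2, 11.5]
width: 0.759
t 5.65 pos [486.1 -60.2  22.4] yaw 19.4 tilt 0.8 F [ 3.7  3.2 11.5] w 64.8 | roll -0.0 shift [-0.189 -0.072 -1.252]
[ 5.25211651e-01  1.83517527e-01 -2.05299274e+02] 39.75327150627194
```

View pics/w3.png

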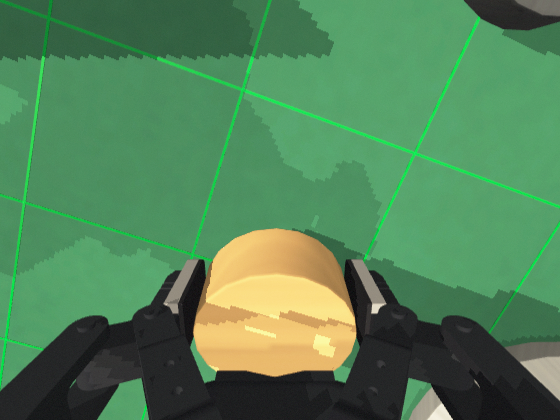

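The disc is still tilted (it slid up in the grip rather than pivoting). Its low edge is on the mat, so opening slightly here lets it settle flat away from the plate; then regrip.

```bash
python3 -m crank '[{"fingers":68,"xyz":[0,0,0],"roll":0},{"fingers":72,"xyz":[0,0,0],"roll":0},{"fingers":76,"xyz":[0,0,0],"roll":0},{"fingers":80,"xyz":[0,0,0],"roll":0},{"fingers":85,"xyz":[0,0,0],"roll":0},{"fingers":85,"xyz":[0,0,-0.2],"roll":0},{"fingers":85,"xyz":[0,0,0],"roll":0}]' 20
python3 - <<'E'
from h import *
go(480,-60,20,19.4)
m=camera_model("wrist");p,d=get_image("wrist");cv2.imwrite("pics/w4.png",p[:,:,::-1]);np.savez("pics/w4.npz",p=p,d=d,K=m["intrinsics"],W=m["world_to_cam"])
P=cloud(d,m);hsv=cv2.cvtColor(p,cv2.COLOR_RGB2HSV)
b=P[300:330,240:310].reshape(-1,3);print(np.linalg.lstsq(np.c_[b[:,:2],np.ones(len(b))],b[:,2],rcond=None)[0].round(3),np.median(b[:,2]))
mk=(hsv[...,0]>12)&(hsv[...,0]<32)&(hsv[...,2]>120)&(P[...,2]>25)&(P[...,2]<40)
for b,c,s in blobs(mk,800):
    Q=P[b];(ex,ey),r=cv2.minEnclosingCircle(Q[:,:2].astype(np.float32));print(c.round(),s,ex,ey,r,Q[:,0].max(),np.median(Q[:,2]))
E
```

```text
t: 6.4
tool_pos: [479.0, -60.0, 24.5]
ee_rot: [0.986, 0.169, 0.001, 0.0]
force: [0.7, -0.0, 0.5]
width: 0.997
t 6.4 pos [479.  -60.   24.5] yaw 19.4 tilt 0.1 F [ 0.7 -0.   0.5] w 85.1 | roll 0.003 shift [0.031 0.009 0.149]
[ 8.18000e-01  2.88000e-01 -3.37934e+02] 32.09535020327674
[280. 295.] 17719 480.30780029296875 -62.96992492675781 33.412803649902344 513.5732567921035 32.03980263094722
```

```bash
python3 -m crank '[{"fingers":85,"xyz":[0,0.11,0.15],"roll":0},{"fingers":58,"xyz":[0,0,0],"roll":0},{"fingers":58,"xyz":[0,0,0],"roll":0},{"fingers":58,"xyz":[0,0,0],"roll":0},{"fingers":58,"xyz":[0,0,0],"roll":0},{"fingers":58,"xyz":[0,0,0],"roll":0}]' 25
python3 -c "
from h import *
go(428,-236.5,80,19.4)"
python3 -m crank '[{"fingers":58,"xyz":[0,0,-0.5],"roll":0},{"fingers":58,"xyz":[0,0,-1],"roll":0},{"fingers":58,"xyz":[0,0,-0.6],"roll":0},{"fingers":58,"xyz":[0,0,0],"roll":0}]'
python3 -c "
from h import *
go(428,-236.5,80,19.4)
m=camera_model('wrist');p,d=get_image('wrist');cv2.imwrite('pics/w5.png',p[:,:,::-1]);P=cloud(d,m)
for v in (270,300,330,350): print(v,P[v,275].round(1))"
```

```text
t: 7.05
tool_pos: [479.4, -62.8, 19.1]
ee_rot: [0.986, 0.169, -0.0, -0.0]
force: [0.2, -0.1, -0.1]
width: 0.766
t 7.05 pos [479.4 -62.8  19.1] yaw 19.4 tilt 0.0 F [ 0.2 -0.1 -0.1] w 65.4 | roll 0.005 shift [-3.537  4.891 -2.029]
t: 7.45
tool_pos: [482.1, -63.6, 85.0]
ee_rot: [0.986, 0.169, 0.003, 0.001]
force: [0.6, -0.4, -0.0]
width: 0.766
t 7.45 pos [482.1 -63.6  85. ] yaw 19.4 tilt 0.4 F [ 0.6 -0.4 -0. ] w 65.5 | roll 0.005 shift [-3.616  4.837  0.168]
270 [500.  -58.5  98.2]
300 [486.8 -63.1  96.8]
330 [474.4 -67.5  98.2]
350 [464.5 -71.   97.3]
```

```bash
python3 -m crank '[{"fingers":58,"xyz":[-0.7,0.97,0],"roll":0},{"fingers":58,"xyz":[-0.7,0.97,0],"roll":0},{"fingers":58,"xyz":[-0.7,0.97,0],"roll":0},{"fingers":58,"xyz":[-0.7,0.97,0],"roll":0},{"fingers":58,"xyz":[-0.77,0.97,0],"roll":0},{"fingers":58,"xyz":[0,0,0.2],"roll":0},{"fingers":58,"xyz":[0,0,0],"roll":0}]'
python3 - <<'E'
from h import *
go(427.3,-236.6,33,19.4)
for n in("wrist","top"):
    m=camera_model(n);p,d=get_image(n);cv2.imwrite(f"pics/{n}6.png",p[:,:,::-1]);P=cloud(d,m);hsv=cv2.cvtColor(p,cv2.COLOR_RGB2HSV)
    mk=(P[...,2]>8)&(P[...,2]<17)&(hsv[...,1]<70)&(abs(P[...,0]-428)<90)&(abs(P[...,1]+236)<90)
    for b,c,s in blobs(mk,300):
        Q=P[b];h=cv2.convexHull(Q[:,:2].astype(np.float32));print(n,c.round(),s,cv2.minEnclosingCircle(h),np.median(Q[:,2]))
    mk=(hsv[...,0]>12)&(hsv[...,0]<32)&(P[...,2]>75)&(P[...,2]<115)&(abs(P[...,0]-428)<60)&(abs(P[...,1]+236)<60)
    for b,c,s in blobs(mk,200):
        Q=P[b];print(n,"disc",c.round(),s,cv2.minEnclosingCircle(Q[:,:2].astype(np.float32)),np.median(Q[:,2]))
E
```

```text
t: 8.2
tool_pos: [425.1, -235.1, 74.0]
ee_rot: [0.986, 0.168, -0.001, -0.002]
force: [-0.9, 0.8, -0.8]
width: 0.763
t 8.2 pos [ 425.1 -235.1   74. ] yaw 19.3 tilt 0.3 F [-0.9  0.8 -0.8] w 65.2 | roll -0.013 shift [0.052 0.07  1.368]
wrist [278. 186.] 22810 ((428.94110107421875, -236.2001953125), 69.89216613769531) 12.155973175401186
wrist disc [274. 299.] 19737 ((425.4095764160156, -235.89813232421875), 34.2341423034668) 86.97540029527296
wrist disc [177. 290.] 591 ((423.1902770996094, -196.99864196777344), 4.914921760559082) 91.15088007270826
wrist disc [372. 291.] 593 ((447.00958251953125, -267.9554748535156), 4.782041549682617) 91.3041993356773
top [329. 267.] 503 ((446.253173828125, -204.4344940185547), 58.17753219604492) 12.627678958644765
```

```bash
python3 -m crank '[{"fingers":58,"xyz":[0.09,0.05,0.5],"roll":0},{"fingers":58,"xyz":[0,0,0.5],"roll":0},{"fingers":58,"xyz":[0,0,0.2],"roll":0},{"fingers":58,"xyz":[0,0,0.1],"roll":0},{"fingers":58,"xyz":[0,0,0.05],"roll":0},{"fingers":58,"xyz":[0,0,0],"roll":0}]'
python3 -c "
from h import *
go(428,-236,32,19.4)"
```

```text
t: 8.9
tool_pos: [430.4, -236.2, 36.1]
ee_rot: [0.986, 0.169, 0.0, 0.0]
force: [-0.1, 0.1, -1.2]
width: 0.765
t 8.9 pos [ 430.4 -236.2   36.1] yaw 19.5 tilt 0.0 F [-0.1  0.1 -1.2] w 65.3 | roll 0.009 shift [-0.073 -0.032  0.136]
```

```bash
python3 -m crank '[{"fingers":58,"xyz":[-0.04,0,0.06],"roll":0},{"fingers":58,"xyz":[0,0,0.06],"roll":0},{"fingers":58,"xyz":[0,0,0],"roll":0},{"fingers":58,"xyz":[0,0,0],"roll":0}]'
python3 -c "
from h import *
go(428,-236,32,19.4)"
python3 -m crank '[{"fingers":68,"xyz":[0,0,0],"roll":0},{"fingers":76,"xyz":[0,0,0],"roll":0},{"fingers":85,"xyz":[0,0,0],"roll":0},{"fingers":85,"xyz":[0,0,0],"roll":0},{"fingers":85,"xyz":[0,0,-1],"roll":0},{"fingers":85,"xyz":[0,0,-1],"roll":0},{"fingers":85,"xyz":[0,0,-1],"roll":0},{"fingers":85,"xyz":[0,0,-1],"roll":0}]'
python3 - <<'E'
from h import *
go(480,90,170,19.4)
for n in("wrist",):
    m=camera_model(n);p,d=get_image(n);cv2.imwrite(f"pics/{n}7.png",p[:,:,::-1]);P=cloud(d,m);hsv=cv2.cvtColor(p,cv2.COLOR_RGB2HSV)
    for nm,lo,hi in(("plate",8,17),("disc",38,50)):
      mk=(P[...,2]>lo)&(P[...,2]<hi)&(abs(P[...,0]-428)<90)&(abs(P[...,1]+236)<90)
      for b,c,s in blobs(mk,500):
        Q=P[b];print(nm,c.round(),s,cv2.minEnclosingCircle(cv2.convexHull(Q[:,:2].astype(np.float32))),np.median(Q[:,2]))
E
```

```text
t: 9.3
tool_pos: [428.9, -236.8, 32.3]
ee_rot: [0.986, 0.169, 0.0, 0.0]
force: [0.4, 0.1, -1.6]
width: 0.767
t 9.3 pos [ 428.9 -236.8   32.3] yaw 19.4 tilt 0.0 F [ 0.4  0.1 -1.6] w 65.5 | roll 0.003 shift [-0.02  -0.035  0.009]
t: 10.1
tool_pos: [428.7, -236.5, 153.3]
ee_rot: [0.986, 0.169, -0.0, -0.0]
force: [0.1, -0.3, 0.7]
width: 0.994
t 10.1 pos [ 428.7 -236.5  153.3] yaw 19.4 tilt 0.0 F [ 0.1 -0.3  0.7] w 84.9 | roll 0.005 shift [ 5.227 -9.698 -0.557]
plate [272. 187.] 14578 ((428.8008728027344, -236.38107299804688), 70.03996276855469) 12.07052005817306
disc [275. 208.] 5710 ((430.407958984375, -237.1957550048828), 32.82905197143555) 44.04074659273347
```

```bash
python3 -m crank '[{"fingers":85,"xyz":[0.74,-1,-0.3],"roll":0},{"fingers":85,"xyz":[0.74,-1,-0.3],"roll":0},{"fingers":85,"xyz":[0.74,-1,-0.2],"roll":0},{"fingers":85,"xyz":[0.74,-1,0],"roll":0},{"fingers":85,"xyz":[0.74,-1,0],"roll":0},{"fingers":85,"xyz":[0.74,-1,0],"roll":0},{"fingers":85,"xyz":[0.74,-1,0],"roll":0},{"fingers":85,"xyz":[0.74,-1,0],"roll":0}]'
python3 -m crank '[{"fingers":85,"xyz":[0.74,-1,0],"roll":0},{"fingers":85,"xyz":[0.74,-1,0],"roll":0},{"fingers":85,"xyz":[0.74,-1,0],"roll":0},{"fingers":85,"xyz":[0.74,-1,0],"roll":0},{"fingers":85,"xyz":[0,0,0],"roll":0}]'
python3 - <<'E'
from h import *
go(560,190,170,19.4)
m=camera_model("wrist");p,d=get_image("wrist");cv2.imwrite("pics/w8.png",p[:,:,::-1]);np.savez("pics/w8.npz",p=p,d=d,K=m["intrinsics"],W=m["world_to_cam"])
P=cloud(d,m);hsv=cv2.cvtColor(p,cv2.COLOR_RGB2HSV)
a=np.radians(19.4);n=np.array([-.438*np.cos(a),-.438*np.sin(a),.899]);s=P@n
for b,c,k in blobs((hsv[...,0]>15)&(hsv[...,0]<32)&(hsv[...,2]>170)&(P[...,2]>40),800):
    Q=P[b];sm=np.percentile(Q@n,90);T=Q[abs(Q@n-sm)<2.5]
    u=np.array([np.cos(a)*.899,np.sin(a)*.899,.438]);w=np.array([-np.sin(a),np.cos(a),0])
    (cx,cy),r=cv2.minEnclosingCircle(cv2.convexHull(np.c_[T@u,T@w].astype(np.float32)))
    print(c.round(),k,"top centre",(cx*u+cy*w+np.median(T@n)*n).round(1),"r",round(r,1))
E
```

```text
t: 10.95
tool_pos: [516.7, 50.3, 176.1]
ee_rot: [0.986, 0.169, 0.0, 0.0]
force: [0.2, 0.6, -0.2]
width: 0.993
t: 11.45
tool_pos: [561.3, 195.4, 176.3]
ee_rot: [0.985, 0.171, 0.001, -0.001]
force: [0.9, 0.4, 0.6]
width: 0.991
t 11.45 pos [561.3 195.4 176.3] yaw 19.7 tilt 0.1 F [0.9 0.4 0.6] w 84.6 | roll 0.034 shift [-0.099  0.155  0.21 ]
[125. 211.] 4879 top centre [519.4 298.1  68. ] r 33.7
[277. 213.] 5009 top centre [555.7 190.4  71.3] r 33.3
```

View pics/w8.png

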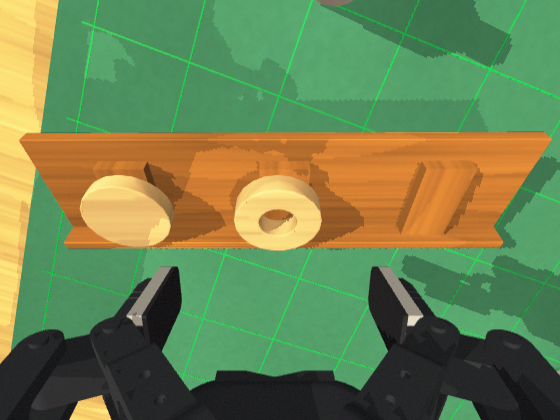

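Wrist view: holed disc at (277,213) midway between fingers; thin at (125,211); empty block at right (440,200). Aligned – descend and grip.

```bash
python3 -m crank '[{"fingers":85,"xyz":[0,0.03,1],"roll":0},{"fingers":85,"xyz":[0,0,1],"roll":0},{"fingers":85,"xyz":[0,0,1],"roll":0},{"fingers":85,"xyz":[0,0,0.5],"roll":0},{"fingers":85,"xyz":[0,0,0.23],"roll":0},{"fingers":85,"xyz":[0,0,0],"roll":0}]' 30
python3 -m crank '[{"fingers":58,"xyz":[0,0,0],"roll":0},{"fingers":58,"xyz":[0,0,0],"roll":0},{"fingers":58,"xyz":[0,0,0],"roll":0},{"fingers":58,"xyz":[0,0,0],"roll":0},{"fingers":58,"xyz":[0,0,-0.3],"roll":0},{"fingers":58,"xyz":[0,0,-0.9],"roll":0},{"fingers":58,"xyz":[0,0,-0.8],"roll":0}]' 30
python3 -m crank '[{"fingers":58,"xyz":[-0.66,0.88,-0.7],"roll":0},{"fingers":58,"xyz":[-0.66,0.88,0],"roll":0},{"fingers":58,"xyz":[-0.66,0.88,0],"roll":0},{"fingers":58,"xyz":[-0.66,0.88,0],"roll":0},{"fingers":58,"xyz":[-0.66,0.88,0],"roll":0},{"fingers":58,"xyz":[-0.66,0.88,0],"roll":0},{"fingers":58,"xyz":[-0.66,0.88,0],"roll":0},{"fingers":58,"xyz":[-0.66,0.88,0],"roll":0}]' 30
python3 -m crank '[{"fingers":58,"xyz":[0,0,0.5],"roll":0},{"fingers":58,"xyz":[0,0,0.5],"roll":0},{"fingers":58,"xyz":[0,0,0],"roll":0}]'
python3 -c "
from h import *
go(480,-60,26,19.4)
m=camera_model('wrist');p,d=get_image('wrist');cv2.imwrite('pics/w9.png',p[:,:,::-1]);P=cloud(d,m)
for v in (240,260,280,300,320,340,360): print(v,P[v,260].round(1))"
```

```text
t: 12.1
tool_pos: [560.2, 189.9, 63.7]
ee_rot: [0.986, 0.168, -0.001, 0.0]
force: [-0.3, -1.0, 0.2]
width: 0.995
t: 12.8
tool_pos: [560.2, 190.6, 125.0]
ee_rot: [0.986, 0.169, -0.0, -0.0]
force: [0.6, -0.3, 0.1]
width: 0.77
t: 13.6
tool_pos: [481.2, -62.4, 145.9]
ee_rot: [0.986, 0.169, 0.001, 0.0]
force: [0.1, -1.4, -0.4]
width: 0.766
t: 13.9
tool_pos: [479.7, -61.1, 113.8]
ee_rot: [0.986, 0.168, -0.002, -0.001]
force: [-0.2, 0.2, -0.6]
width: 0.767
t 13.9 pos [479.7 -61.1 113.8] yaw 19.4 tilt 0.2 F [-0.2  0.2 -0.6] w 65.5 | roll -0.001 shift [ 0.022 -0.032  2.928]
240 [504.2 -47.6 119.3]
260 [500.1 -49.3 127.5]
280 [493.3 -51.7 129.6]
300 [466.  -59.5 100.4]
320 [461.9 -61.3 109.6]
340 [449.5 -65.4 107.5]
360 [341.6 -96.7   0.6]
```

```bash
python3 -m crank '[{"fingers":58,"xyz":[0,0,1],"roll":0},{"fingers":58,"xyz":[0,0,1],"roll":0},{"fingers":58,"xyz":[0,0,0.6],"roll":0},{"fingers":58,"xyz":[0,0,0.3],"roll":0},{"fingers":58,"xyz":[0,0,0.2],"roll":0},{"fingers":58,"xyz":[0,0,0],"roll":0}]' 25
python3 -m crank '[{"fingers":68,"xyz":[0,0,0],"roll":0},{"fingers":72,"xyz":[0,0,0],"roll":0},{"fingers":76,"xyz":[0,0,0],"roll":0},{"fingers":80,"xyz":[0,0,0],"roll":0},{"fingers":85,"xyz":[0,0,0],"roll":0},{"fingers":85,"xyz":[0,0,0],"roll":0}]' 25
cat >> h.py <<'E'
def disc(lo,hi,tag,xy,rad=50,rows=False):
    m=camera_model("wrist");p,d=get_image("wrist");cv2.imwrite(f"pics/{tag}.png",p[:,:,::-1]);P=cloud(d,m);hsv=cv2.cvtColor(p,cv2.COLOR_RGB2HSV)
    mk=(hsv[...,0]>12)&(hsv[...,0]<32)&(P[...,2]>lo)&(P[...,2]<hi)&(np.hypot(P[...,0]-xy[0],P[...,1]-xy[1])<rad)
    for b,c,s in blobs(mk,800):
        Q=P[b];(x,y),r=cv2.minEnclosingCircle(cv2.convexHull(Q[:,:2].astype(np.float32)))
        q=Q[np.hypot(Q[:,0]-x,Q[:,1]-y)<28];co=np.linalg.lstsq(np.c_[q[:,:2],np.ones(len(q))],q[:,2],rcond=None)[0]
        print("disc",c.round(),s,"c",round(x,1),round(y,1),"r",round(r,1),"z",np.median(Q[:,2]).round(1),"slope",co[:2].round(3))
E
python3 -c "
from h import *
go(480,-61,14,19.4);disc(12,30,'w10',(480,-61))"
```

```text
t: 14.55
tool_pos: [483.0, -60.9, 23.7]
ee_rot: [0.986, 0.169, 0.001, -0.0]
force: [-1.0, 2.8, 4.8]
width: 0.77
t: 15.15
tool_pos: [481.5, -61.3, 22.3]
ee_rot: [0.986, 0.169, -0.0, 0.0]
force: [-0.3, 0.4, -0.2]
width: 0.995
t 15.15 pos [481.5 -61.3  22.3] yaw 19.4 tilt 0.0 F [-0.3  0.4 -0.2] w 84.9 | roll 0.004 shift [-0.043 -0.027  0.276]
disc [276. 277.] 12970 c 483.8 -62.4 r 33.4 z 18.0 slope [0.008 0.003]
```

```bash
python3 -m crank '[{"fingers":85,"xyz":[0.06,0.06,0.21],"roll":0},{"fingers":85,"xyz":[0,0,0],"roll":0},{"fingers":58,"xyz":[0,0,0],"roll":0},{"fingers":58,"xyz":[0,0,0],"roll":0},{"fingers":58,"xyz":[0,0,0],"roll":0},{"fingers":58,"xyz":[0,0,0],"roll":0},{"fingers":58,"xyz":[0,0,0],"roll":0}]' 25
python3 -c "
from h import *
go(430,-237,100,19.4)"
python3 -m crank '[{"fingers":58,"xyz":[0,0,-0.4],"roll":0},{"fingers":58,"xyz":[0,0,-1],"roll":0},{"fingers":58,"xyz":[0,0,-1],"roll":0},{"fingers":58,"xyz":[0,0,-0.4],"roll":0},{"fingers":58,"xyz":[0,0,0],"roll":0}]'
python3 -c "
from h import *
go(430,-237,100,19.4);disc(80,130,'w11',(483,-62))"
```

```text
t: 15.9
tool_pos: [483.9, -62.4, 16.2]
ee_rot: [0.986, 0.169, 0.0, 0.0]
force: [-1.2, -0.3, 3.0]
width: 0.771
t 15.9 pos [483.9 -62.4  16.2] yaw 19.4 tilt 0.0 F [-1.2 -0.3  3. ] w 65.8 | roll 0.005 shift [-3.628  4.891 -2.793]
t: 16.4
tool_pos: [485.9, -62.9, 102.5]
ee_rot: [0.986, 0.169, 0.003, 0.001]
force: [-0.4, -0.5, -0.3]
width: 0.773
t 16.4 pos [485.9 -62.9 102.5] yaw 19.4 tilt 0.3 F [-0.4 -0.5 -0.3] w 66.0 | roll 0.005 shift [-3.685  4.855  0.083]
disc [274. 285.] 15597 c 487.1 -63.5 r 34.4 z 104.1 slope [0.055 0.016]
```

```bash
python3 -m crank '[{"fingers":58,"xyz":[-0.72,0.97,0],"roll":0},{"fingers":58,"xyz":[-0.72,0.97,0],"roll":0},{"fingers":58,"xyz":[-0.72,0.97,0],"roll":0},{"fingers":58,"xyz":[-0.72,0.97,0],"roll":0},{"fingers":58,"xyz":[-0.74,1,0],"roll":0},{"fingers":58,"xyz":[0,0,0.4],"roll":0},{"fingers":58,"xyz":[0,0,0.3],"roll":0},{"fingers":58,"xyz":[0,0,0],"roll":0}]'
python3 -m crank '[{"fingers":58,"xyz":[0,0,0],"roll":0},{"fingers":58,"xyz":[0,0,0],"roll":0}]'
python3 -c "
from h import *
go(430,-237,60.5,19.4);disc(70,110,'w12',(430,-237))"
```

```text
t: 17.25
tool_pos: [427.8, -234.1, 75.7]
ee_rot: [0.986, 0.169, -0.002, -0.003]
force: [-1.4, 0.1, -0.5]
width: 0.771
t: 17.45
tool_pos: [430.4, -235.6, 78.8]
ee_rot: [0.986, 0.17, -0.0, -0.0]
force: [-0.6, 0.0, 0.4]
width: 0.769
t 17.45 pos [ 430.4 -235.6   78.8] yaw 19.5 tilt 0.0 F [-0.6  0.   0.4] w 65.7 | roll 0.017 shift [-0.029  0.041  0.611]
disc [274. 286.] 14739 c 430.5 -236.4 r 33.9 z 80.5 slope [0.022 0.008]
```

```bash
python3 -m crank '[{"fingers":58,"xyz":[0,0.02,0.25],"roll":0},{"fingers":58,"xyz":[0,0,0.2],"roll":0},{"fingers":58,"xyz":[0,0,0.08],"roll":0},{"fingers":58,"xyz":[0,0,0.05],"roll":0},{"fingers":58,"xyz":[0,0,0],"roll":0},{"fingers":58,"xyz":[0,0,0],"roll":0}]'
python3 -c "
from h import *
go(430,-237,60.2,19.4)"
```

```text
t: 18.1
tool_pos: [430.4, -237.2, 61.6]
ee_rot: [0.986, 0.169, 0.0, 0.0]
force: [-1.0, -0.5, 0.1]
width: 0.773
t 18.1 pos [ 430.4 -237.2   61.6] yaw 19.4 tilt 0.0 F [-1.  -0.5  0.1] w 66.0 | roll 0.004 shift [-0.01  -0.012  0.048]
```

```bash
python3 -m crank '[{"fingers":58,"xyz":[0,0,0.05],"roll":0},{"fingers":58,"xyz":[0,0,0],"roll":0},{"fingers":68,"xyz":[0,0,0],"roll":0},{"fingers":76,"xyz":[0,0,0],"roll":0},{"fingers":85,"xyz":[0,0,0],"roll":0},{"fingers":85,"xyz":[0,0,0],"roll":0},{"fingers":85,"xyz":[0,0,-1],"roll":0},{"fingers":85,"xyz":[0,0,-1],"roll":0}]'
python3 -m crank '[{"fingers":85,"xyz":[0,0,-1],"roll":0},{"fingers":85,"xyz":[0,0,-0.8],"roll":0},{"fingers":85,"xyz":[0,0,0],"roll":0}]'
python3 - <<'E'
from h import *
go(521,299,175,19.4);disc(56,70,'w13',(430,-237));disc(38,50,'w13b',(430,-237))
E
```

```text
t: 18.9
tool_pos: [429.2, -236.3, 119.5]
ee_rot: [0.986, 0.169, -0.001, -0.001]
force: [0.3, -0.5, -0.7]
width: 0.994
t: 19.2
tool_pos: [432.9, -239.0, 178.4]
ee_rot: [0.986, 0.169, 0.003, 0.003]
force: [0.6, -0.2, 0.4]
width: 0.997
t 19.2 pos [ 432.9 -239.   178.4] yaw 19.4 tilt 0.5 F [ 0.6 -0.2  0.4] w 85.1 | roll 0.005 shift [  8.727 -15.941   0.113]
disc [270. 208.] 4469 c 431.4 -238.1 r 32.9 z 62.0 slope [0.005 0.002]
```

```bash
python3 -m crank '[{"fingers":85,"xyz":[0.55,-0.99,0],"roll":0},{"fingers":85,"xyz":[0.55,-0.99,0],"roll":0},{"fingers":85,"xyz":[0.55,-0.99,0],"roll":0},{"fingers":85,"xyz":[0.55,-0.99,0],"roll":0},{"fingers":85,"xyz":[0.55,-0.99,0],"roll":0},{"fingers":85,"xyz":[0.55,-0.99,0],"roll":0},{"fingers":85,"xyz":[0.55,-0.99,0],"roll":0},{"fingers":85,"xyz":[0.55,-0.99,0],"roll":0}]'
python3 -m crank '[{"fingers":85,"xyz":[0.55,-0.99,0],"roll":0},{"fingers":85,"xyz":[0.55,-0.99,0],"roll":0},{"fingers":85,"xyz":[0.55,-0.99,0],"roll":0},{"fingers":85,"xyz":[0.55,-0.99,0],"roll":0},{"fingers":85,"xyz":[0.55,-0.99,0],"roll":0},{"fingers":85,"xyz":[0.55,-0.99,0],"roll":0},{"fingers":85,"xyz":[0.55,-0.99,0],"roll":0},{"fingers":85,"xyz":[0.55,-0.99,0],"roll":0}]'
python3 -m crank '[{"fingers":85,"xyz":[0,0,0],"roll":0},{"fingers":85,"xyz":[0,0,0],"roll":0},{"fingers":85,"xyz":[0,0,0],"roll":0}]'
python3 - <<'E'
from h import *
go(521,299,65,19.4)
m=camera_model("wrist");p,d=get_image("wrist");cv2.imwrite("pics/w14.png",p[:,:,::-1])
P=cloud(d,m);hsv=cv2.cvtColor(p,cv2.COLOR_RGB2HSV)
a=np.radians(19.4);n=np.array([-.438*np.cos(a),-.438*np.sin(a),.899])
u=np.array([np.cos(a)*.899,np.sin(a)*.899,.438]);w=np.array([-np.sin(a),np.cos(a),0])
for b,c,k in blobs((hsv[...,0]>15)&(hsv[...,0]<32)&(hsv[...,2]>170)&(P[...,2]>40),800):
    Q=P[b];sm=np.percentile(Q@n,90);T=Q[abs(Q@n-sm)<2.5]
    (cx,cy),r=cv2.minEnclosingCircle(cv2.convexHull(np.c_[T@u,T@w].astype(np.float32)))
    t=cx*u+cy*w+np.median(T@n)*n;print(c.round(),k,"top centre",t.round(1),"mid",(t-7*n).round(1),"r",round(r,1))
E
```

```text
t: 20.1
tool_pos: [474.2, 32.3, 171.7]
ee_rot: [0.986, 0.169, -0.002, -0.001]
force: [0.4, -1.0, -0.3]
width: 0.997
t: 20.9
tool_pos: [519.7, 299.6, 171.1]
ee_rot: [0.986, 0.169, -0.002, 0.001]
force: [0.0, -0.6, 0.1]
width: 0.997
t: 21.2
tool_pos: [520.1, 297.6, 172.3]
ee_rot: [0.986, 0.169, -0.002, 0.001]
force: [0.5, -0.2, -0.6]
width: 0.998
t 21.2 pos [520.1 297.6 172.3] yaw 19.4 tilt 0.2 F [ 0.5 -0.2 -0.6] w 85.2 | roll 0.002 shift [ 0.045 -0.035  3.577]
[271. 206.] 5220 top centre [518.6 298.2  67.7] mid [521.5 299.2  61.4] r 33.5
```

```bash
python3 -m crank '[{"fingers":85,"xyz":[0.05,-0.04,1],"roll":0},{"fingers":85,"xyz":[0,0,1],"roll":0},{"fingers":85,"xyz":[0,0,1],"roll":0},{"fingers":85,"xyz":[0,0,0.4],"roll":0},{"fingers":85,"xyz":[0,0,0.2],"roll":0},{"fingers":85,"xyz":[0,0,0],"roll":0}]' 30
python3 -m crank '[{"fingers":58,"xyz":[0,0,0],"roll":0},{"fingers":58,"xyz":[0,0,0],"roll":0},{"fingers":58,"xyz":[0,0,0],"roll":0},{"fingers":58,"xyz":[0,0,0],"roll":0},{"fingers":58,"xyz":[0,0,-0.3],"roll":0},{"fingers":58,"xyz":[0,0,-0.9],"roll":0},{"fingers":58,"xyz":[0,0,-0.8],"roll":0}]' 30
python3 -m crank '[{"fingers":58,"xyz":[-0.48,0.98,-0.8],"roll":0},{"fingers":58,"xyz":[-0.48,0.98,0],"roll":0},{"fingers":58,"xyz":[-0.48,0.98,0],"roll":0},{"fingers":58,"xyz":[-0.48,0.98,0],"roll":0},{"fingers":58,"xyz":[-0.48,0.98,0],"roll":0},{"fingers":58,"xyz":[-0.48,0.98,0],"roll":0},{"fingers":58,"xyz":[-0.48,0.98,0],"roll":0},{"fingers":58,"xyz":[-0.48,0.98,0],"roll":0}]' 30
python3 -m crank '[{"fingers":58,"xyz":[-0.48,0.98,0],"roll":0},{"fingers":58,"xyz":[-0.48,0.98,0],"roll":0},{"fingers":58,"xyz":[-0.48,0.98,0],"roll":0},{"fingers":58,"xyz":[0,0,0.5],"roll":0},{"fingers":58,"xyz":[0,0,0.5],"roll":0},{"fingers":58,"xyz":[0,0,0],"roll":0}]'
python3 -c "
from h import *
go(480,-60,22,19.4)
m=camera_model('wrist');p,d=get_image('wrist');cv2.imwrite('pics/w15.png',p[:,:,::-1]);P=cloud(d,m)
for v in (240,260,280,300,320,340,360): print(v,P[v,260].round(1))"
```

```text
t: 21.85
tool_pos: [522.2, 299.9, 66.0]
ee_rot: [0.986, 0.168, -0.0, 0.0]
force: [-0.4, 0.5, -0.7]
width: 0.996
t: 22.55
tool_pos: [521.5, 300.3, 126.5]
ee_rot: [0.986, 0.169, -0.001, 0.0]
force: [1.3, 0.6, -0.2]
width: 0.755
t: 23.35
tool_pos: [491.4, 39.2, 150.5]
ee_rot: [0.986, 0.169, 0.0, 0.0]
force: [1.5, -1.1, -0.2]
width: 0.757
t: 23.95
tool_pos: [478.3, -57.0, 118.3]
ee_rot: [0.986, 0.168, -0.002, -0.001]
force: [-0.5, 1.2, -0.7]
width: 0.755
t 23.95 pos [478.3 -57.  118.3] yaw 19.4 tilt 0.3 F [-0.5  1.2 -0.7] w 64.5 | roll -0.002 shift [0.019 0.113 3.211]
240 [502.6 -43.5 123.1]
260 [498.1 -45.3 130.7]
280 [486.8 -48.9 125.2]
300 [474.  -52.9 119.2]
320 [458.7 -57.7 111.6]
340 [356.9 -86.7   0.6]
360 [336.7 -93.5   1.5]
```

```bash
python3 -m crank '[{"fingers":58,"xyz":[0,0,1],"roll":0},{"fingers":58,"xyz":[0,0,1],"roll":0},{"fingers":58,"xyz":[0,0,0.6],"roll":0},{"fingers":58,"xyz":[0,0,0.3],"roll":0},{"fingers":58,"xyz":[0,0,0.25],"roll":0},{"fingers":58,"xyz":[0,0,0],"roll":0}]' 25
python3 -m crank '[{"fingers":68,"xyz":[0,0,0],"roll":0},{"fingers":72,"xyz":[0,0,0],"roll":0},{"fingers":76,"xyz":[0,0,0],"roll":0},{"fingers":80,"xyz":[0,0,0],"roll":0},{"fingers":85,"xyz":[0,0,0],"roll":0},{"fingers":85,"xyz":[0,0,0],"roll":0}]' 25
python3 -c "
from h import *
go(480,-61,14.5,19.4);disc(9,25,'w16',(480,-61))"
```

```text
t: 24.6
tool_pos: [481.4, -57.0, 26.4]
ee_rot: [0.986, 0.169, 0.0, -0.0]
force: [-0.6, 1.2, 1.2]
width: 0.759
t: 25.2
tool_pos: [480.4, -57.3, 25.6]
ee_rot: [0.986, 0.169, 0.0, 0.0]
force: [-0.1, 0.1, -0.3]
width: 0.994
t 25.2 pos [480.4 -57.3  25.6] yaw 19.4 tilt 0.0 F [-0.1  0.1 -0.3] w 84.9 | roll 0.004 shift [-0.054  0.113  0.371]
disc [275. 269.] 14031 c 483.3 -57.7 r 33.2 z 14.1 slope [ 0. -0.]
```

```bash
python3 -m crank '[{"fingers":85,"xyz":[0.09,0.04,0.35],"roll":0},{"fingers":85,"xyz":[0,0,0],"roll":0},{"fingers":58,"xyz":[0,0,0],"roll":0},{"fingers":58,"xyz":[0,0,0],"roll":0},{"fingers":58,"xyz":[0,0,0],"roll":0},{"fingers":58,"xyz":[0,0,0],"roll":0},{"fingers":58,"xyz":[0,0,0],"roll":0}]' 25
python3 -c "
from h import *
go(430.8,-237.5,120,19.4)"
python3 -m crank '[{"fingers":58,"xyz":[0,0,-0.4],"roll":0},{"fingers":58,"xyz":[0,0,-1],"roll":0},{"fingers":58,"xyz":[0,0,-1],"roll":0},{"fingers":58,"xyz":[0,0,-0.8],"roll":0},{"fingers":58,"xyz":[0,0,-0.2],"roll":0},{"fingers":58,"xyz":[0,0,0],"roll":0}]'
python3 -c "
from h import *
go(430.8,-237.5,120,19.4);disc(95,150,'w17',(483,-58))"
```

```text
t: 25.95
tool_pos: [483.3, -57.4, 15.1]
ee_rot: [0.986, 0.169, 0.0, -0.0]
force: [0.8, 0.1, -0.2]
width: 0.765
t 25.95 pos [483.3 -57.4  15.1] yaw 19.4 tilt 0.0 F [ 0.8  0.1 -0.2] w 65.3 | roll 0.004 shift [-3.645  5.08  -3.496]
t: 26.55
tool_pos: [484.5, -57.7, 118.7]
ee_rot: [0.986, 0.169, 0.002, 0.001]
force: [0.4, -0.1, -1.2]
width: 0.762
t 26.55 pos [484.5 -57.7 118.7] yaw 19.4 tilt 0.2 F [ 0.4 -0.1 -1.2] w 65.0 | roll 0.005 shift [-3.678  5.058 -0.043]
disc [274. 283.] 16405 c 485.4 -58.1 r 34.1 z 117.8 slope [0.004 0.   ]
```

```bash
python3 -m crank '[{"fingers":58,"xyz":[-0.61,0.85,0],"roll":0},{"fingers":58,"xyz":[-0.61,0.85,0],"roll":0},{"fingers":58,"xyz":[-0.61,0.85,0],"roll":0},{"fingers":58,"xyz":[-0.61,0.85,0],"roll":0},{"fingers":58,"xyz":[-0.61,0.85,0],"roll":0},{"fingers":58,"xyz":[-0.61,0.83,0],"roll":0},{"fingers":58,"xyz":[0,0,0.4],"roll":0},{"fingers":58,"xyz":[0,0,0.4],"roll":0}]'
python3 -m crank '[{"fingers":58,"xyz":[0,0,0.1],"roll":0},{"fingers":58,"xyz":[0,0,0],"roll":0},{"fingers":58,"xyz":[0,0,0],"roll":0}]'
python3 -c "
from h import *
go(430.8,-237.5,77,19.4);disc(75,125,'w18',(430,-237))"
```

```text
t: 27.4
tool_pos: [429.5, -237.4, 91.1]
ee_rot: [0.986, 0.168, -0.001, -0.001]
force: [-0.6, 0.1, -0.4]
width: 0.761
t: 27.7
tool_pos: [430.6, -236.7, 89.6]
ee_rot: [0.986, 0.17, -0.0, -0.0]
force: [0.2, 0.7, 0.6]
width: 0.759
t 27.7 pos [ 430.6 -236.7   89.6] yaw 19.5 tilt 0.1 F [0.2 0.7 0.6] w 64.8 | roll 0.015 shift [-0.003  0.029  0.421]
disc [275. 283.] 16462 c 431.6 -237.6 r 34.2 z 88.7 slope [0.    0.001]
```

```bash
python3 -m crank '[{"fingers":58,"xyz":[0,0.01,0.2],"roll":0},{"fingers":58,"xyz":[0,0,0.1],"roll":0},{"fingers":58,"xyz":[0,0,0.06],"roll":0},{"fingers":58,"xyz":[0,0,0.03],"roll":0},{"fingers":58,"xyz":[0,0,0],"roll":0},{"fingers":58,"xyz":[0,0,0],"roll":0}]'
python3 -c "
from h import *
go(430.8,-237.5,77,19.4)"
```

```text
t: 28.35
tool_pos: [430.7, -238.1, 78.5]
ee_rot: [0.986, 0.169, 0.0, 0.0]
force: [-0.2, -0.1, -0.0]
width: 0.758
t 28.35 pos [ 430.7 -238.1   78.5] yaw 19.4 tilt 0.0 F [-0.2 -0.1 -0. ] w 64.7 | roll 0.003 shift [ 0.01  -0.018  0.05 ]
```

```bash
python3 -m crank '[{"fingers":58,"xyz":[0,0,0.05],"roll":0},{"fingers":58,"xyz":[0,0,0],"roll":0},{"fingers":68,"xyz":[0,0,0],"roll":0},{"fingers":76,"xyz":[0,0,0],"roll":0},{"fingers":85,"xyz":[0,0,0],"roll":0},{"fingers":85,"xyz":[0,0,0],"roll":0},{"fingers":85,"xyz":[0,0,-0.8],"roll":0},{"fingers":85,"xyz":[0,0,-1],"roll":0}]'
python3 -m crank '[{"fingers":85,"xyz":[0,0,-1],"roll":0},{"fingers":85,"xyz":[0,0,-0.8],"roll":0},{"fingers":85,"xyz":[0,0,0],"roll":0},{"fingers":85,"xyz":[0,0,0],"roll":0}]'
python3 - <<'E'
from h import *
go(651,-109,180,19.4);disc(70,84,'w19',(430,-237))
f=np.load("pics/top0.npz")
E
```

```text
t: 29.15
tool_pos: [429.1, -236.9, 129.7]
ee_rot: [0.986, 0.169, -0.002, -0.002]
force: [0.6, 0.2, -1.0]
width: 0.995
t: 29.55
tool_pos: [430.8, -238.1, 185.1]
ee_rot: [0.986, 0.169, 0.0, 0.0]
force: [-0.4, -0.2, -0.4]
width: 0.993
t 29.55 pos [ 430.8 -238.1  185.1] yaw 19.4 tilt 0.1 F [-0.4 -0.2 -0.4] w 84.8 | roll 0.005 shift [ 8.354 -1.62   0.169]
disc [275. 211.] 5414 c 431.4 -239.0 r 33.0 z 76.0 slope [-0.     0.001]
```

View pics/w19.png

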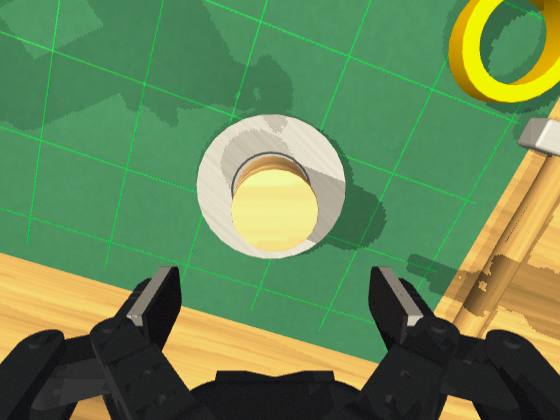

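Stack looks aligned and flat: thin disc at (275,211) on the plate (270,187). Now the weight.

```bash
python3 -m crank '[{"fingers":85,"xyz":[1,-0.2,0],"roll":0},{"fingers":85,"xyz":[1,-0.2,0],"roll":0},{"fingers":85,"xyz":[1,-0.2,0],"roll":0},{"fingers":85,"xyz":[1,-0.2,0],"roll":0},{"fingers":85,"xyz":[1,-0.2,0],"roll":0},{"fingers":85,"xyz":[1,-0.2,0],"roll":0},{"fingers":85,"xyz":[1,-0.2,0],"roll":0},{"fingers":85,"xyz":[1,-0.2,0],"roll":0}]'
python3 -m crank '[{"fingers":85,"xyz":[0.35,-0.02,0],"roll":0},{"fingers":85,"xyz":[0,0,0],"roll":0},{"fingers":85,"xyz":[0,0,0],"roll":0}]'
python3 - <<'E'
from h import *
go(651,-109,45,19.4)
m=camera_model("wrist");p,d=get_image("wrist");cv2.imwrite("pics/w20.png",p[:,:,::-1]);P=cloud(d,m)
for nm,lo,hi in(("foot",19,25),("handle top",61,68)):
    mk=(P[...,2]>lo)&(P[...,2]<hi)&(np.hypot(P[...,0]-651,P[...,1]+109)<60)
    for b,c,s in blobs(mk,150):
        Q=P[b];print(nm,c.round(),s,cv2.minEnclosingCircle(cv2.convexHull(Q[:,:2].astype(np.float32))),np.median(Q[:,2]))
E
```

```text
t: 30.4
tool_pos: [640.5, -111.7, 181.7]
ee_rot: [0.986, 0.169, -0.002, -0.001]
force: [-0.3, 0.2, -0.2]
width: 0.997
t: 30.7
tool_pos: [649.2, -109.1, 183.2]
ee_rot: [0.986, 0.169, -0.002, -0.0]
force: [0.0, -0.1, 0.5]
width: 0.997
t 30.7 pos [ 649.2 -109.1  183.2] yaw 19.4 tilt 0.2 F [ 0.  -0.1  0.5] w 85.1 | roll 0.004 shift [0.057 0.016 4.607]
foot [272. 185.] 2475 ((649.6773681640625, -106.92821502685547), 32.032508850097656) 22.012769139247325
handle top [271. 205.] 933 ((649.7485961914062, -107.13919830322266), 13.87673568725586) 63.90205658998394
```

```bash
python3 -m crank '[{"fingers":85,"xyz":[0.04,-0.06,1],"roll":0},{"fingers":85,"xyz":[0,0,1],"roll":0},{"fingers":85,"xyz":[0,0,1],"roll":0},{"fingers":60,"xyz":[0,0,1],"roll":0},{"fingers":50,"xyz":[0,0,0.4],"roll":0},{"fingers":45,"xyz":[0,0,0.17],"roll":0},{"fingers":40,"xyz":[0,0,0],"roll":0}]' 60
python3 -m crank '[{"fingers":20,"xyz":[0,0,0],"roll":0},{"fingers":20,"xyz":[0,0,0],"roll":0},{"fingers":20,"xyz":[0,0,0],"roll":0},{"fingers":20,"xyz":[0,0,0],"roll":0},{"fingers":20,"xyz":[0,0,0],"roll":0}]' 60
python3 -c "
from h import *
go(431.2,-238.6,140,19.4)"
```

```text
t: 31.45
tool_pos: [651.0, -107.2, 48.0]
ee_rot: [0.986, 0.168, -0.0, 0.0]
force: [0.7, 0.1, 0.1]
width: 0.468
t: 31.95
tool_pos: [652.5, -106.9, 49.9]
ee_rot: [0.986, 0.169, 0.001, 0.0]
force: [-1.3, 0.7, 6.8]
width: 0.312
t 31.95 pos [ 652.5 -106.9   49.9] yaw 19.4 tilt 0.2 F [-1.3  0.7  6.8] w 26.6 | roll 0.004 shift [-8.416  1.689 -3.002]
```

```bash
python3 -m crank '[{"fingers":20,"xyz":[0,0,-0.4],"roll":0},{"fingers":20,"xyz":[0,0,-1],"roll":0},{"fingers":20,"xyz":[0,0,-1],"roll":0},{"fingers":20,"xyz":[0,0,-1],"roll":0},{"fingers":20,"xyz":[0,0,-0.3],"roll":0},{"fingers":20,"xyz":[-0.5,0.1,0],"roll":0},{"fingers":20,"xyz":[-0.9,0.2,0],"roll":0},{"fingers":20,"xyz":[-0.9,0.2,0],"roll":0}]'
python3 -m crank '[{"fingers":20,"xyz":[-0.9,0.2,0],"roll":0},{"fingers":20,"xyz":[-0.9,0.2,0],"roll":0},{"fingers":20,"xyz":[-0.9,0.2,0],"roll":0},{"fingers":20,"xyz":[-0.9,0.2,0],"roll":0},{"fingers":20,"xyz":[-0.9,0.2,0],"roll":0},{"fingers":20,"xyz":[-0.9,0.2,0],"roll":0},{"fingers":20,"xyz":[-0.6,0.1,0],"roll":0},{"fingers":20,"xyz":[0,0,0],"roll":0}]'
python3 -m crank '[{"fingers":20,"xyz":[0,0,0],"roll":0},{"fingers":20,"xyz":[0,0,0],"roll":0},{"fingers":20,"xyz":[0,0,0],"roll":0}]'
python3 - <<'E'
from h import *
go(431.2,-238.6,126,19.4)
m=camera_model("wrist");p,d=get_image("wrist");cv2.imwrite("pics/w21.png",p[:,:,::-1]);P=cloud(d,m)
hsv=cv2.cvtColor(p,cv2.COLOR_RGB2HSV);Z=P[...,2];near=np.hypot(P[...,0]-431,P[...,1]+238)<60
for nm,mk in(("foot",near&(Z>110)&(Z<140)&(hsv[...,2]<140)),("disc",near&(Z>71)&(Z<81)),("plate",near&(Z>8)&(Z<17))):
    for b,c,s in blobs(mk,300):
        Q=P[b];print(nm,c.round(),s,cv2.minEnclosingCircle(cv2.convexHull(Q[:,:2].astype(np.float32))),np.percentile(Q[:,2],[5,50,95]).round(1))
E
```

```text
t: 32.75
tool_pos: [589.0, -143.4, 156.5]
ee_rot: [0.986, 0.169, -0.002, -0.001]
force: [-0.4, -0.4, -7.0]
width: 0.312
t: 33.55
tool_pos: [430.9, -240.3, 156.5]
ee_rot: [0.986, 0.168, -0.002, -0.001]
force: [-0.6, 0.6, -6.9]
width: 0.311
t: 33.85
tool_pos: [434.9, -240.0, 158.5]
ee_rot: [0.986, 0.169, -0.0, -0.0]
force: [-0.5, 0.1, -6.5]
width: 0.31
t 33.85 pos [ 434.9 -240.   158.5] yaw 19.5 tilt 0.0 F [-0.5  0.1 -6.5] w 26.5 | roll 0.012 shift [-0.1   -0.085  1.084]
foot [275. 233.] 5430 ((433.5162048339844, -241.35194396972656), 31.72677993774414) [118.  130.5 133.9]
disc [264. 196.] 1504 ((435.67108154296875, -236.31216430664062), 32.303955078125) [73.9 75.9 77. ]
plate [269. 173.] 6939 ((431.03515625, -237.9873046875), 59.96711349487305) [11.  12.1 13.3]
```

View pics/w21.png

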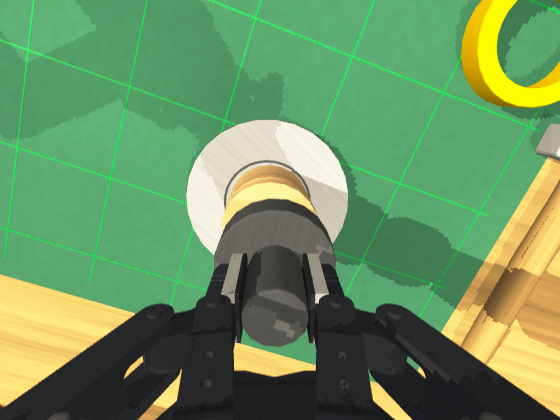

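```bash
python3 -m crank '[{"fingers":20,"xyz":[-0.05,-0.08,0.3],"roll":0},{"fingers":20,"xyz":[0,0,0.3],"roll":0},{"fingers":20,"xyz":[0,0,0.2],"roll":0},{"fingers":20,"xyz":[0,0,0.1],"roll":0},{"fingers":20,"xyz":[0,0,0],"roll":0},{"fingers":20,"xyz":[0,0,0],"roll":0},{"fingers":20,"xyz":[0,0,0],"roll":0}]'
python3 - <<'E'
from h import *
go(431.2,-238.6,126,19.4)
m=camera_model("wrist");p,d=get_image("wrist");P=cloud(d,m)
hsv=cv2.cvtColor(p,cv2.COLOR_RGB2HSV);Z=P[...,2];near=np.hypot(P[...,0]-431,P[...,1]+238)<60
for nm,mk in(("foot",near&(Z>90)&(Z<112)&(hsv[...,2]<140)),):
    for b,c,s in blobs(mk,300):
        Q=P[b];print(nm,c.round(),s,cv2.minEnclosingCircle(cv2.convexHull(Q[:,:2].astype(np.float32))),np.percentile(Q[:,2],[5,50,95]).round(1))
E
```

```text
t: 34.6
tool_pos: [432.5, -239.1, 132.3]
ee_rot: [0.986, 0.169, 0.0, 0.0]
force: [-1.2, 1.2, -5.6]
width: 0.307
t 34.6 pos [ 432.5 -239.1  132.3] yaw 19.4 tilt 0.1 F [-1.2  1.2 -5.6] w 26.2 | roll 0.004 shift [-0.037 -0.029  0.209]
foot [275. 233.] 5155 ((431.4294128417969, -240.4483642578125), 31.61361312866211) [ 95.1 104.3 106. ]
```

```bash
python3 -m crank '[{"fingers":20,"xyz":[0,-0.04,0.07],"roll":0},{"fingers":20,"xyz":[0,0,0.06],"roll":0},{"fingers":20,"xyz":[0,0,0.05],"roll":0},{"fingers":20,"xyz":[0,0,0.03],"roll":0},{"fingers":20,"xyz":[0,0,0],"roll":0},{"fingers":20,"xyz":[0,0,0],"roll":0}]'
```

```text
t: 35.25
tool_pos: [431.8, -237.6, 125.9]
ee_rot: [0.986, 0.169, -0.0, -0.0]
force: [-0.6, 1.3, -2.3]
width: 0.313
```

```bash
python3 -m crank '[{"fingers":20,"xyz":[0,0,0.04],"roll":0},{"fingers":20,"xyz":[0,0,0],"roll":0},{"fingers":34,"xyz":[0,0,0],"roll":0},{"fingers":42,"xyz":[0,0,0],"roll":0},{"fingers":50,"xyz":[0,0,0],"roll":0},{"fingers":60,"xyz":[0,0,0],"roll":0},{"fingers":60,"xyz":[0,0,-0.5],"roll":0},{"fingers":60,"xyz":[0,0,-1],"roll":0}]' 20
python3 -m crank '[{"fingers":70,"xyz":[0,0,-1],"roll":0},{"fingers":70,"xyz":[0,0,-1],"roll":0},{"fingers":70,"xyz":[0,0,0],"roll":0},{"fingers":70,"xyz":[0,0,0],"roll":0},{"fingers":70,"xyz":[0,0,0],"roll":0}]'
python3 - <<'E'
from h import *
go(431,-238,126,19.4)
m=camera_model("wrist");p,d=get_image("wrist");cv2.imwrite("pics/w22.png",p[:,:,::-1]);P=cloud(d,m)
for nm,lo,hi in(("plate",8,17),("thin rim",72,80),("foot",94,102),("handle top",135,145)):
    mk=(P[...,2]>lo)&(P[...,2]<hi)&(np.hypot(P[...,0]-431,P[...,1]+238)<75)
    for b,c,s in blobs(mk,100):
        Q=P[b];print(nm,c.round(),s,cv2.minEnclosingCircle(cv2.convexHull(Q[:,:2].astype(np.float32))),np.median(Q[:,2]))
p,d=get_image("scene");cv2.imwrite("pics/s22.png",cv2.resize(p[120:300,130:420,::-1],None,fx=2.5,fy=2.5))
E
```

```text
t: 36.05
tool_pos: [429.9, -236.2, 167.0]
ee_rot: [0.986, 0.169, -0.002, -0.002]
force: [0.5, -0.7, -0.0]
width: 0.7
t: 36.55
tool_pos: [431.0, -237.0, 227.8]
ee_rot: [0.986, 0.169, -0.001, -0.001]
force: [0.6, -0.3, -0.2]
width: 0.82
t 36.55 pos [ 431.  -237.   227.8] yaw 19.4 tilt 0.1 F [ 0.6 -0.3 -0.2] w 70.0 | roll 0.005 shift [-0.011  0.031  3.394]
plate [270. 162.] 7665 ((428.98345947265625, -236.22796630859375), 69.92501068115234) 12.067891131643762
thin rim [274. 168.] 325 ((437.23651123046875, -236.29124450683594), 31.902565002441406) 75.802533360435
foot [276. 196.] 2937 ((430.2602233886719, -239.6954803466797), 31.92363166809082) 98.00394871660725
handle top [277. 222.] 1202 ((430.4045104980469, -239.64073181152344), 13.942039489746094) 139.9443243937701
```

View pics/w22.png

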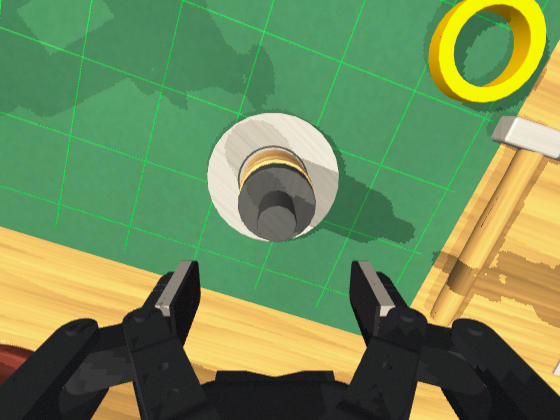

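View pics/s22.png

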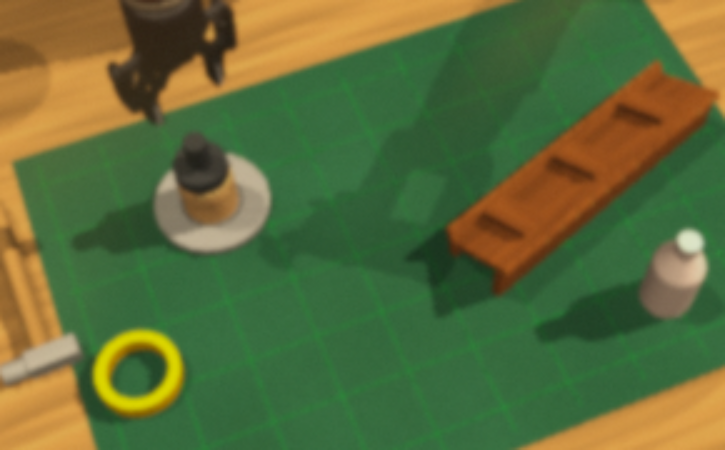

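Weight at (276,200) in the wrist view stands upright on the stack: its foot and handle axes agree within 0.2 mm and the heights are right. It is about 1.3 mm from the thin disc and 3.7 mm from the plate centre. Rack empty, bystanders in place.

```bash
python3 -c "
from plant import *
print(hand_in(),get_obs()['t'])"
```

```text
the job is handed in; nothing more can be done
the job is handed in; nothing more can be done
```

The stack is built and handed in at about 36.6 s of robot time: thick, holed and thin discs on the plate, with the press weight standing upright on top. I got no verdict back.

Each disc came off the rack tilted in the grip, because the tool could only point down. I set each one on the mat and opened the jaws so it settled flat, then regripped it level and stacked it. Pressing the thick disc flat while still gripped failed because it slid up in the jaws instead of turning.

**Last checks, from the wrist camera:**

| Piece | Distance from plate centre | Top height above bench | Lies flat or upright |
|---|---|---|---|
| Thick disc | 1.8 mm | 44 mm | tilt not measured |
| Holed disc | about 3 mm | 62 mm | slope 0.005 |
| Thin disc | about 3.7 mm | 76 mm | slope 0.001 or less |
| Weight | about 3.7 mm | 140 mm | foot and handle axes agree within 0.2 mm |

- **Alignment:** neighbouring discs are within about 1.5 mm of each other, and the weight is about 1.3 mm from the thin disc.
- **Timing of the disc checks:** the disc figures were taken as each disc was placed. After the weight went on, it hid most of the stack, so I only rechecked the weight and plate.
- **One reading I set aside:** the final partial view of the thin disc's rim gave a centre about 6 mm off in x. Only a sliver was visible, so I relied on the earlier full view.
- **Bystanders:** the tape, glue and hammer look undisturbed in the last pictures. I did not measure their positions.

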